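# Clamp a stone sample for the drying oven

### The arm

A 6-joint arm with a two-finger parallel gripper is mounted at the origin on the work surface. World frame = base frame: x ahead of the robot, y to its left, z up, the work surface at z = 0. Lengths are in m, angles in rad, forces in N, time in s.
With the tool pointing down it reaches from about 0.4 to 0.925 m from the base axis. Payload 12.5 kg.
Tool frame: the origin (TCP) lies between the finger pads; the fingertips stand 19 mm ahead of it and the grasp point (between the pads) is the TCP; z points along the fingers, y is the direction in which the jaws open and shut (so a half turn about z gives the same grasp; the last joint's range is limited). The gripper opens to 95 mm and grips with 3 to 60 N. Pads are 20 mm wide; open, the fingers measure 119 mm over their backs; the gripper's body (75 mm by 180 mm) begins 59 mm behind the grasp point.
Start: joints at [-0.106, 0.491, 1.559, -0, 1.092, -0.106], TCP at [0.625, 0, 0.207] pointing down, gripper open.
Joint ranges: [-3.1, 3.1], [-0.84, 2.19], [0.05, 2.79], [-1.13, 4.28], [0.06, 2.93], [-2.69, 2.69]. Speed limits (rad/s): [2.22, 2.22, 2.79, 3.14, 3.14, 3.14].

### API

Orientations are given as a unit quaternion [x, y, z, w].
In Python, from cell import get_obs, read_camera, camera_model, job_done gives the robot as it stands.
- The arm moves only by the shell command python3 -m jog 'ROWS' [OPENING] [FORCE]. ROWS is a JSON object of lists of equal length, an entry for each row: "delta_pos": the shift along the tool's x, y, z in m, a list of three; "roll": the turn about the tool's z in degrees. In form: {"delta_pos": [[x, y, z], ...], "roll": [roll, ...]}. A call has 1 to 5 rows; each row shifts and turns the commanded pose from where the row before left it, along the tool's axes as they then stand; what a row does not reach is not made up. A row lasts 1/12 s, in which the tool goes at most 41.7 mm and 7.16 degrees, less where a joint would pass 70% of its speed; a pose out of reach is approached as far as the arm can. A call is refused whole if a number of a shift passes 0.0417 or a number of a turn 7.16, either way. A call with a gripper value outside its range is refused whole. OPENING is the opening, from 0 (shut) to 1 (fully open), set as the call begins (- or left out, the last holds). The fingers move at their own pace and stop on an object; FORCE is the grip in N (left out, the last holds). Time passes only in rows, so rows that do not move let the fingers close. It gives the time, the measured TCP pose, the force and the opening at its end, in the units of the state.
- get_obs(): the state, without advancing time (a new reading comes with each control period).
- read_camera(name): name is "scene" or "side" or "wrist"; returns (picture, depth): 400x640x3 uint8, red, green, blue; 400x640 float32, m along the optical axis (not along the pixel's ray), 0 where there is no reading.
- camera_model(name): a dict with "camera_matrix" (3x3 intrinsics, pixels), "eye" and "orientation" of the camera in the world; the wrist camera has in their place "mount" (4x4, takes a point from camera to tool coordinates, whose origin is the TCP and whose axes are the flange's). Camera axes: x right, y down, z forward; pixel columns grow to the right and rows downward; lengths in m; the calibration is good to about 2 mm. A picture is of the moment at which its call begins: read the wrist's pose just before it. camera_model takes no time and is no camera call.
- job_done(): hands the job in, once; it reports no verdict.
The state is a dict: "t": time; "joints": joint angles; "dq": joint speeds; "joint_torque": joint torques, N m; "position": TCP position; "orientation": TCP orientation; "force": force on the tool from outside, world axes, zero at the start; "torque": the same for the moment, N m; "grip_width": finger opening in m.
Only numpy, scipy, OpenCV 4.12 (cv2) and the standard library are available. Lean on these libraries where they do the work, as an engineer would, in place of code of your own. Each camera call takes 0.05 s, during which the arm holds its last target.

### The job

Push the clamp plate's sprung bail over until it snaps open, lay the oblong stone slab that matches the pocket flat and fully home in the pocket, then push the bail back over so that it snaps down and holds the slab. Leave the other slabs and everything else on the bench standing where they are.

Things in the scene. Friction and masses are not known exactly. Their poses are not given: they have to be found in the camera images.
- clamp: aluminium clamp plate fixed to the bench, 140 mm (its x) by 200 mm (its y), 20 mm thick; origin at the centre of its underside, z up. The pocket is in its +y half; the bail's hinge crosses its -y half between two dark steel cheeks that rise to 92 mm above the bench
- pocket (a point): centre of the floor of the rectangular pocket in the plate, axes as the plate's: pocket 60 mm along x, 84 mm along y, 7 mm deep, chamfered rim, dark floor; its floor is 13 mm above the bench and its rim 20 mm
- hinge (a point): middle of the bail's hinge axle, which runs along the plate's x, 39.5 mm above the bench and 105 mm from the pocket's centre towards -y; axes as the plate's
- knob (a point): centre of the black ball (28 mm) on the bail's handle, a 12 mm stem from the middle of the axle; 100 mm from the hinge. Seen from the hinge it stands 50 degrees above the plate's +y (over the pocket) when shut, 50 above -y when open. Push it along -y to open, +y to shut, keeping up with its arc so as not to jam; 8 to 12 N at first, then less
- bail (a joint): angle of the sprung steel bail, rad. 0: shut (start), its two arms level, its 12 mm cross bar, 105 mm from the hinge, 120 mm long, over the pocket's middle. 1.4: fully open, arms nearly upright, bar 143 mm above the bench. The spring drives it away from 0.7 to the nearer stop: past 0.7 it snaps over by itself. Shut on a slab that is home, the bar presses on it; reads about 0.01
- oblong_mid (a point): the oblong slab, 80 mm (its x) by 56 mm (its y) by 22 mm thick, 0.2 to 0.3 kg, the one that matches the pocket (2 mm play each side, either way round, its length along the plate's y); it stands 15 mm proud of the plate when home. Concrete grey, the same material as the other slabs, lying flat on the steel sheet at the start. This point is its centre, half-way up; its own z is up
- oblong: the same oblong slab; origin at the centre of its underside
- square_mid (a point): square slab, 56 x 56 x 22 mm, not to be used. Concrete grey, the same material as the other slabs, lying flat on the steel sheet at the start. This point is its centre, half-way up; its own z is up
- round_mid (a point): round slab, 76 mm diameter, 22 mm thick, not to be used. Concrete grey, the same material as the other slabs, lying flat on the steel sheet at the start. This point is its centre, half-way up; its own z is up
- long_mid (a point): long slab, 100 mm (its x) by 56 x 22 mm, not to be used. Concrete grey, the same material as the other slabs, lying flat on the steel sheet at the start. This point is its centre, half-way up; its own z is up
- sheet: steel oven shelf sheet fixed to the bench, 260 x 260 mm, 4 mm thick, carrying the four slabs about 120 mm apart in a 2 by 2 pattern; origin at the centre of its underside
- beaker: open glass beaker, 60 mm diameter, 70 mm tall, standing between the clamp plate and the sheet; origin at its underside
- wash_bottle: white plastic bottle, 60 mm diameter, 170 mm tall; origin at its underside
- amber_jar: amber glass jar with black cap, 70 mm diameter, 100 mm tall; origin at its underside
- brush: wooden-handled brush lying on the bench
- dish: white shallow dish, 100 mm diameter, 20 mm tall; origin at its underside
Mind the look-alikes: they are no part of the job. Leave any brown or orange look-alike of the oblong alone.

How it is judged:
On the way, in this order (a step that is already met when the one before it is completed fails the run):
1. the bail has snapped fully open, the pocket still empty (value of joint bail above 1.33 rad and horizontal distance between oblong_mid and pocket above 0.08 m), for 0.1 s.
2. the oblong slab lies home in the pocket, let go, with the bail open (x of oblong_mid in the frame of pocket between -0.004 and 0.004 m and y of oblong_mid in the frame of pocket between -0.004 and 0.004 m and z of oblong_mid in the frame of pocket between 0.008 and 0.0135 m and angle between the x axis of oblong_mid and the y axis of clamp, either way round below 0.09 rad and angle between the z axis of oblong_mid and the z axis of clamp, either way round below 0.06 rad and value of joint bail above 1.33 rad and contact force between the fingers and oblong below 0.3 N), for 0.2 s.
At the end, for the whole second after the job is handed in: The bail is shut and still (under 0.04 rad), its bar on the oblong slab, which lies at rest flat on the pocket's floor (centre within 4 mm across each way, height of its centre over the floor 8 to 13.5 mm, square to the pocket within 0.09 rad, flat within 0.06 rad) (x of oblong_mid in the frame of pocket between -0.004 and 0.004 m and y of oblong_mid in the frame of pocket between -0.004 and 0.004 m and z of oblong_mid in the frame of pocket between 0.008 and 0.0135 m and angle between the x axis of oblong_mid and the y axis of clamp, either way round below 0.09 rad and angle between the z axis of oblong_mid and the z axis of clamp, either way round below 0.06 rad and value of joint bail below 0.04 rad and velocity of joint bail between -0.05 and 0.05 rad/s and linear speed of oblong below 0.02 m/s); the robot touches nothing.
It fails at once if another slab is moved more than 25 mm or tipped over (distance of any of square_mid, round_mid, long_mid from where it was at the start of the episode above 0.025 m or angle between any of square_mid, round_mid, long_mid's own z axis and vertical above 0.6 rad).
It fails at once if the beaker, wash bottle, jar, brush or dish is moved more than 25 mm or tipped over (distance of any of beaker, wash_bottle, amber_jar, brush, dish from where it was at the start of the episode above 0.025 m or angle between any of beaker, wash_bottle, amber_jar, dish's own z axis and vertical above 0.6 rad).
It also fails if it takes over 67 s, if anything falls off the work surface, if the arm or the gripper's body presses on something with over 40 N, if the wrist force passes 120 N, or if a joint passes its speed limit or range.

## Working session

There is one attempt and no reset: what is moved stays moved. The work goes in short steps, Python scripts to look and compute and a shell command to move; the robot and the scene stay as the last step left them, time stands still between calls to the robot, and variables do not carry over. Pictures are saved under pics/ and viewed, and the job is handed in when it is done.

```bash
mkdir -p pics; ls; cat > h.py <<'E'
import numpy as np, cv2
from cell import get_obs, read_camera, camera_model
from scipy.spatial.transform import Rotation as R
def snap(name,fn):
    o=get_obs(); im,d=read_camera(name)
    cv2.imwrite('pics/'+fn+'.png',im[:,:,::-1]); np.savez('pics/'+fn+'.npz',im=im,d=d,p=o['position'],q=o['orientation'])
    return im,d,o
def pts(name,d,o):
    m=camera_model(name);K=np.array(m['camera_matrix'])
    v,u=np.mgrid[0:d.shape[0],0:d.shape[1]]
    P=np.stack([(u-K[0,2])/K[0,0]*d,(v-K[1,2])/K[1,1]*d,d],-1)
    if 'mount' in m:
        M=np.array(m['mount']);P=P@M[:3,:3].T+M[:3,3]
        return P@R.from_quat(o['orientation']).as_matrix().T+np.array(o['position'])
    q=np.array(m['orientation'])
    Rm=R.from_quat(q).as_matrix() if q.size==4 else q.reshape(3,3)
    return P@Rm.T+np.array(m['eye'])
E
python3 - <<'E'
from h import *
for c in ['scene','side','wrist']:
    im,d,o=snap(c,c+'0'); print(camera_model(c))
print(o)
E
```

```text
pics
{'camera_matrix': array([[436.59293256,   0.        , 317.04495386],
       [  0.        , 436.59293256, 205.95031948],
       [  0.        ,   0.        ,   1.        ]]), 'eye': array([ 1.48661207, -0.33642351,  1.07439283]), 'orientation': array([ 0.74716949,  0.54058551, -0.2258139 , -0.31386805])}
{'camera_matrix': array([[452.52882537,   0.        , 312.82430128],
       [  0.        , 452.52882537, 201.05317997],
       [  0.        ,   0.        ,   1.        ]]), 'eye': array([ 0.34271075, -1.15843586,  0.7418708 ]), 'orientation': array([ 0.85847041, -0.07490262,  0.03320573, -0.50627614])}
{'camera_matrix': array([[325.97657697,   0.        , 321.01989849],
       [  0.        , 325.97657697, 196.504521  ],
       [  0.        ,   0.        ,   1.        ]]), 'mount': array([[-4.06863168e-04, -9.68155905e-01, -2.50347713e-01,
         7.13437870e-02],
       [ 9.99999562e-01, -6.04931784e-04,  7.14227771e-04,
        -1.06298822e-03],
       [-8.42927123e-04, -2.50347313e-01,  9.68155727e-01,
        -1.77590000e-01],
       [ 0.00000000e+00,  0.00000000e+00,  0.00000000e+00,
         1.00000000e+00]])}
{'t': 0.1, 'joints': array([-1.05607380e-01,  4.91474819e-01,  1.55937797e+00, -1.05847752e-05,
        1.09167528e+00, -1.05634712e-01]), 'dq': array([ 7.98013603e-04, -1.73921692e-06, -2.52101129e-03, -2.86113787e-04,
       -3.70154545e-04,  5.42325215e-04]), 'joint_torque': array([ 2.47082615e-03, -6.13621187e+01, -2.58604574e+01,  6.93451893e-02,
        4.70101309e-02, -2.07912552e-05]), 'position': array([6.24789082e-01, 3.78255532e-05, 2.06239007e-01]), 'orientation': array([ 7.07095314e-01,  7.07118094e-01, -2.97661396e-04, -3.60790102e-04]), 'force': array([-0.21790109, -0.42671822, -0.38107052]), 'torque': array([ 0.02963421,  0.05775375, -0.01368722]), 'grip_width': 0.09475081353432313}
```

View pics/scene0.png

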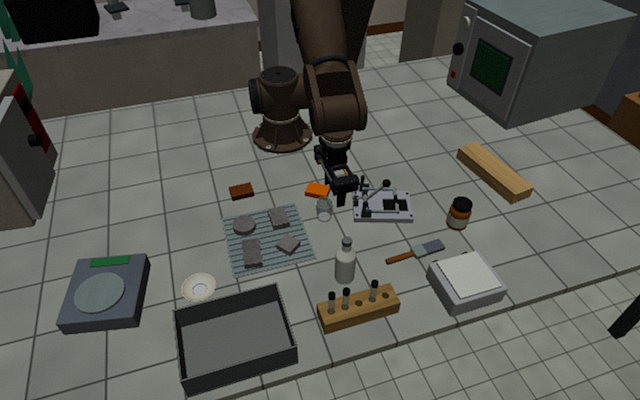

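View pics/side0.png

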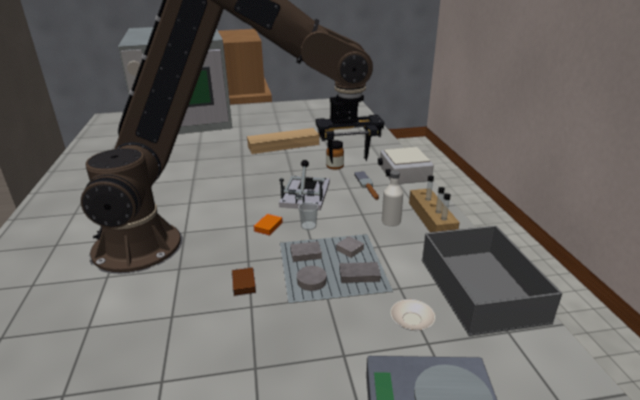

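View pics/wrist0.png

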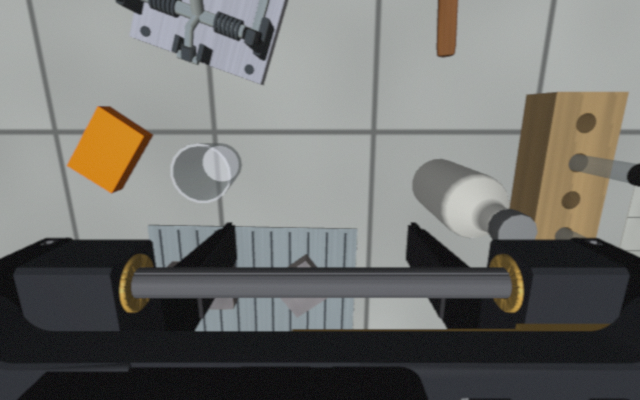

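Slabs on the sheet: round (245,225), two near (279,217) and (288,245), long-looking at (252,253); clamp at (383,203) in the scene view. Next step is to measure them from depth.

```bash
cat > m1.py <<'E'
from h import *
import sys
for c in ['scene','side']:
    z=np.load(f'pics/{c}0.npz');im,d=z['im'],z['d']
    P=pts(c,d,None); np.save(f'pics/{c}0P.npy',P)
    # sheet region & height map
    hz=P[:,:,2]
    for (lo,hi,nm) in [(0.0185,0.033,'slab'),]:
        m=((hz>lo)&(hz<hi)&(d>0)&(P[:,:,0]>.3)&(P[:,:,0]<1.0)&(abs(P[:,:,1])<.5)).astype(np.uint8)
        n,l,st,ce=cv2.connectedComponentsWithStats(m)
        for i in range(1,n):
            if st[i,4]<60: continue
            q=P[l==i]; r=cv2.minAreaRect((q[:,:2]*1000).astype(np.float32))
            print(c,nm,ce[i].round(),st[i,4],'rect',np.round(r[0]),np.round(r[1]),round(r[2],1),'z',np.median(q[:,2]).round(4))
    print(c,[P[v,u].round(3) for (u,v) in ([(383,205),(324,208)] if c=='scene' else [(305,190)])])
E
python3 m1.py
python3 - <<'E'
import cv2
a=cv2.imread('pics/scene0.png')[160:290,210:430]; cv2.imwrite('pics/c1.png',cv2.resize(a,(792,468),interpolation=cv2.INTER_CUBIC))
E
```

```text
scene slab [317. 188.] 242 rect [386.  32.] [80. 64.] 51.8 z 0.0227
scene slab [242. 191.] 135 rect [ 320. -229.] [79. 38.] 87.7 z 0.0231
scene slab [380. 199.] 253 rect [505. 222.] [ 65. 124.] 37.4 z 0.0213
scene slab [387. 209.] 513 rect [528. 219.] [200. 145.] 70.9 z 0.0215
scene slab [279. 216.] 317 rect [ 478. -137.] [56. 85.] 89.7 z 0.0262
scene slab [244. 223.] 333 rect [ 472. -253.] [72. 79.] 78.9 z 0.0261
scene slab [456. 223.] 68 rect [691. 413.] [69. 29.] 47.4 z 0.0263
scene slab [288. 243.] 274 rect [ 603. -138.] [59. 60.] 36.8 z 0.0258
scene slab [252. 251.] 475 rect [ 598. -254.] [ 56. 104.] 82.7 z 0.0259
scene slab [418. 250.] 261 rect [753. 230.] [ 40. 198.] 2.4 z 0.0205
scene slab [459. 300.] 248 rect [958. 265.] [219. 110.] 49.4 z 0.0254
scene slab [227. 310.] 306 rect [ 784. -358.] [ 25. 271.] 4.7 z 0.0258
scene slab [362. 318.] 209 rect [925. -18.] [221.  17.] 86.3 z 0.0261
scene slab [241. 375.] 315 rect [ 980. -357.] [278.   5.] 89.7 z 0.0252
scene [array([0.533, 0.221, 0.018]), array([0.535, 0.004, 0.072])]
side slab [413. 178.] 107 rect [913. 213.] [107.  17.]
[... 172 characters left out ...]
] 260 rect [382.  25.] [84. 58.] 54.4 z 0.0212
side slab [391. 218.] 82 rect [757. -33.] [29. 58.] 76.2 z 0.0263
side slab [308. 223.] 66 rect [505.  -9.] [22. 49.] 89.8 z 0.0252
side slab [349. 245.] 279 rect [ 600. -144.] [60. 58.] 35.7 z 0.025
side slab [305. 250.] 402 rect [ 474. -142.] [63. 80.] 90.0 z 0.0252
side slab [491. 261.] 473 rect [ 949. -296.] [125. 260.] 35.4 z 0.0258
side slab [447. 292.] 275 rect [ 780. -361.] [275.   4.] 89.9 z 0.026
side slab [359. 270.] 608 rect [ 597. -260.] [ 63. 101.] 81.0 z 0.0251
side slab [311. 276.] 500 rect [ 472. -260.] [77. 76.] 47.2 z 0.0254
side slab [248. 278.] 237 rect [ 315. -235.] [29. 84.] 0.8 z 0.0214
side [array([0.527, 0.212, 0.019])]
```

View pics/c1.png

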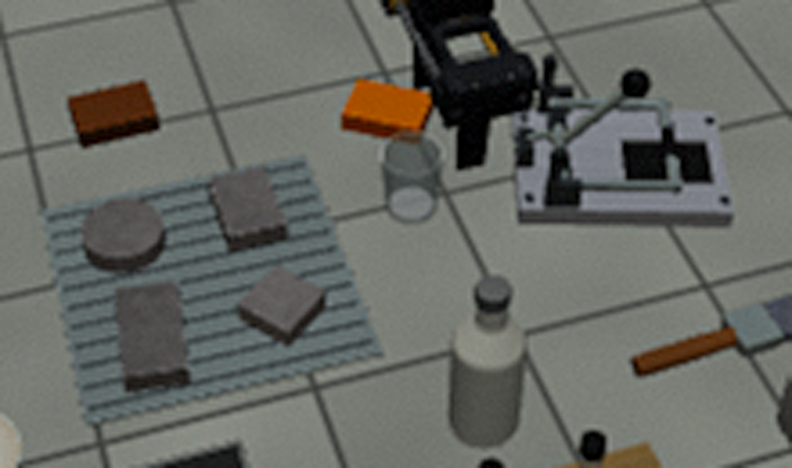

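```bash
python3 -m jog '{"delta_pos":[[0,0,0],[0,0,0],[0,0,0]],"roll":[6.43,6.43,6.43]}' 0 20
python3 -m jog '{"delta_pos":[[0.02,-0.033,0],[0.02,-0.033,0],[0.02,-0.033,0],[0.02,-0.033,0],[0.02,-0.033,0]],"roll":[0,0,0,0,0]}'
python3 -m jog '{"delta_pos":[[0,0,0],[0,0,0]],"roll":[0,0]}'
python3 - <<'E'
from h import *
im,d,o=snap('wrist','w1'); print(o['position'],o['orientation'],o['t'],o['grip_width'])
E
```

```text
t: 0.4
position: [0.6249, 0.0, 0.2065]
orientation: [0.817, 0.576, -0.0, -0.0]
force: [0.0, -0.2, 0.1]
grip_width: 0.0806
t: 0.82
position: [0.5008, 0.1499, 0.2066]
orientation: [0.816, 0.578, -0.0, -0.0]
force: [0.4, 0.2, -0.1]
grip_width: 0.0473
t: 0.98
position: [0.5014, 0.1502, 0.207]
orientation: [0.815, 0.58, 0.0, 0.0]
force: [0.2, -0.4, -0.2]
grip_width: 0.0337
[0.5014304  0.15018513 0.20704159] [8.14756104e-01 5.79803812e-01 1.46437270e-04 9.81295000e-05] 0.9833 0.03367273165222177
```

View pics/w1.png

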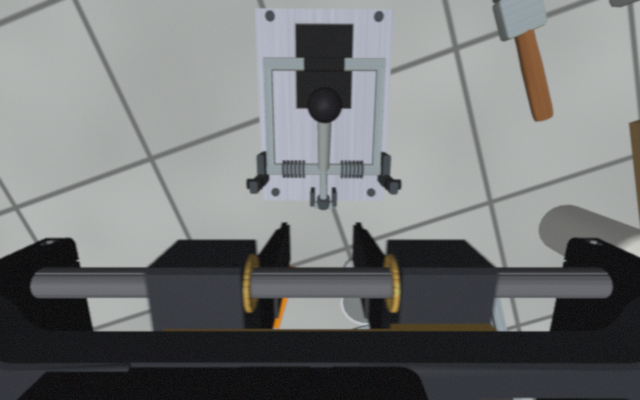

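The plate is square in view: pocket (296–353, 24–109), knob (324,105), hinge row about 170. I'll fit them now.

```bash
cat > m2.py <<'E'
from h import *
import sys
f=sys.argv[1] if len(sys.argv)>1 else 'w1'
z=np.load(f'pics/{f}.npz');im,d=z['im'],z['d'];o={'position':z['p'],'orientation':z['q']}
P=pts('wrist',d,o);T=R.from_quat(z['q']).as_matrix()
L=(P-z['p'])@T  # tool coords
print('tool x angle',np.degrees(np.arctan2(T[1,0],T[0,0])))
g=im.mean(2);hz=P[:,:,2]
m=((hz>.016)&(hz<.026)&(d>0)).astype(np.uint8);m[230:]=0
n,l,st,ce=cv2.connectedComponentsWithStats(m);i=1+np.argmax(st[1:,4])
q=P[l==i];r=cv2.minAreaRect((q[:,:2]*1000).astype(np.float32));print('plate',r,np.median(q[:,2]))
# pocket: height 0.008-.016
m=((hz>.009)&(hz<.0165)&(g<70)).astype(np.uint8);m[230:]=0
n,l,st,ce=cv2.connectedComponentsWithStats(m)
q=P[(m>0)&np.isin(l,[k for k in range(1,n) if st[k,4]>100])];print('pocket floor n',len(q))
if len(q):
  r=cv2.minAreaRect((q[:,:2]*1000).astype(np.float32));print('pocket',r,np.median(q[:,2]))
m=(hz>.095)&(hz<.16)&(g<60);m[230:]=False
q=P[m];ql=L[m]
A=np.c_[2*q,np.ones(len(q))];s=np.linalg.lstsq(A,(q**2).sum(1),rcond=None)[0]
print('knob fit',s[:3],'r',np.sqrt(s[3]+(s[:3]**2).sum()),len(q), 'tool',(s[:3]-z['p'])@T)
print('knob top',q[q[:,2].argmax()])
E
python3 m2.py w1
```

```text
tool x angle 70.8734924169514
plate ((536.1630249023438, 244.8879852294922), (144.19174194335938, 140.65440368652344), 70.58702087402344) 0.019613216802222305
pocket floor n 3260
pocket ((634.6329345703125, 228.69627380371094), (82.58917999267578, 255.15383911132812), 70.83865356445312) 0.012895480925300587
knob fit [0.52797442 0.22217434 0.11619784] r 0.013551608916807742 957 tool [0.07670117 0.00146113 0.09085381]
knob top [0.52976774 0.2241008  0.13086736]
```

```bash
cat > m3.py <<'E'
from h import *
z=np.load('pics/w1.npz');im,d=z['im'],z['d'];o={'position':z['p'],'orientation':z['q']}
P=pts('wrist',d,o);g=im.mean(2)
for (r0,r1,c0,c1) in [(10,120,280,365)]:
  m=np.zeros(d.shape,bool);m[r0:r1,c0:c1]=1
  m&=(P[:,:,2]>.009)&(P[:,:,2]<.0165)&(g<70)
  r=cv2.minAreaRect((P[m][:,:2]*1000).astype(np.float32));print('pocket',r)
m=(P[:,:,2]>.015)&(P[:,:,2]<.1)&(d>0);m[215:]=0;m[:,:240]=0;m[:,410:]=0
r=cv2.minAreaRect((P[m][:,:2]*1000).astype(np.float32));print('plate all',r)
# fit edge orientation: lines
e=cv2.minAreaRect(np.argwhere(m).astype(np.float32));print(e)
E
python3 m3.py
```

```text
pocket ((541.6549682617188, 261.0048522949219), (82.736083984375, 58.05620193481445), 70.67159271240234)
plate all ((526.4817504882812, 216.47259521484375), (203.77369689941406, 143.73818969726562), 70.20671081542969)
((108.65380859375, 324.3048095703125), (155.0447998046875, 200.7733612060547), 89.3839340209961)
```

```bash
python3 -m jog '{"delta_pos":[[0.037,0.0005,0],[0.037,0.0005,0],[0.037,0.0005,0],[0,0,0.039],[0,0,0.039]],"roll":[0,0,0,0,0]}'
python3 -m jog '{"delta_pos":[[0,0,0],[0,0,0]],"roll":[0,0]}'
python3 - <<'E'
from h import *
o=get_obs();k=np.array([.52797,.22217,.1162])
T=R.from_quat(o['orientation']).as_matrix();print((k-o['position'])@T,o['t'],o['grip_width'])
E
```

```text
t: 1.45
position: [0.5427, 0.2542, 0.1287]
orientation: [0.815, 0.579, 0.002, 0.001]
force: [0.6, 0.3, -1.4]
grip_width: 0.0014
t: 1.62
position: [0.5405, 0.2521, 0.1276]
orientation: [0.816, 0.578, -0.002, -0.0]
force: [0.4, 0.1, 0.5]
grip_width: 0.0005
[-0.03238617 -0.00190476  0.01150713] 1.6167 0.0005152248170137656
```

```bash
python3 -m jog '{"delta_pos":[[-0.007,-0.002,0],[-0.006,0,-0.004],[-0.008,0,-0.005],[-0.008,0,-0.004],[-0.008,0,-0.003]],"roll":[0,0,0,0,0]}'
python3 - <<'E'
from h import *
snap('side','s1');o=get_obs();k=np.array([.52797,.22217,.1162])
T=R.from_quat(o['orientation']).as_matrix();print((k-o['position'])@T,o['t'],o['force']@T)
a=cv2.imread('pics/s1.png')[100:260,220:420]; cv2.imwrite('pics/s1c.png',cv2.resize(a,(800,600)))
E
```

```text
t: 2.03
position: [0.5265, 0.2179, 0.1467]
orientation: [0.816, 0.578, 0.001, 0.0]
force: [0.3, 0.3, 0.2]
grip_width: 0.0003
[5.41039681e-03 3.84724291e-05 3.05811261e-02] 2.0833 [ 0.53052355 -0.51344188 -0.76628828]
```

View pics/s1c.png

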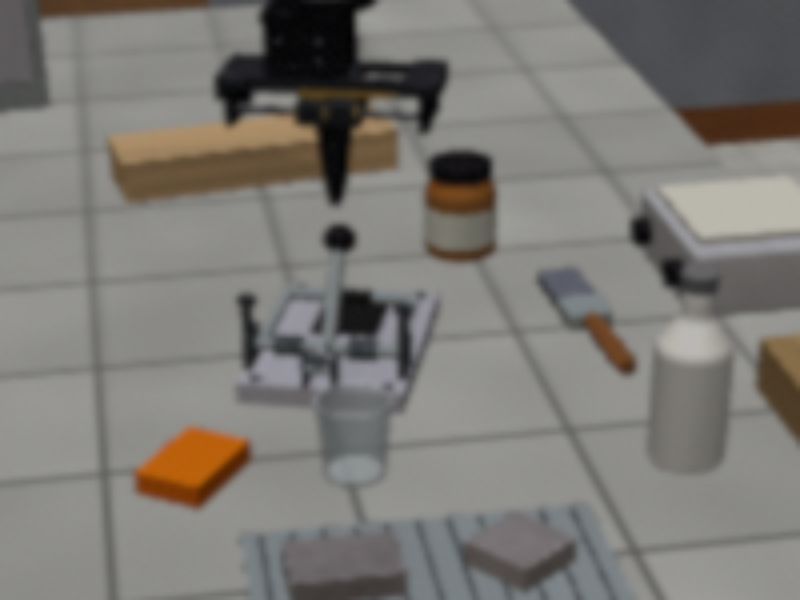

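```bash
python3 - <<'E'
from h import *
im,d,o=snap('wrist','w2');print(o['position'],o['force'])
im,d,o=snap('scene','sc2')
a=im[150:250,300:460,::-1]
b=cv2.imread('pics/w2.png')[:250,170:470]
cv2.imwrite('pics/c2.png',np.hstack([cv2.resize(a,(480,300)),cv2.resize(b,(320,300))]))
E
```

```text
[0.52607884 0.21706863 0.14677579] [-0.31051871  0.67034383  0.76582819]
```

View pics/c2.png

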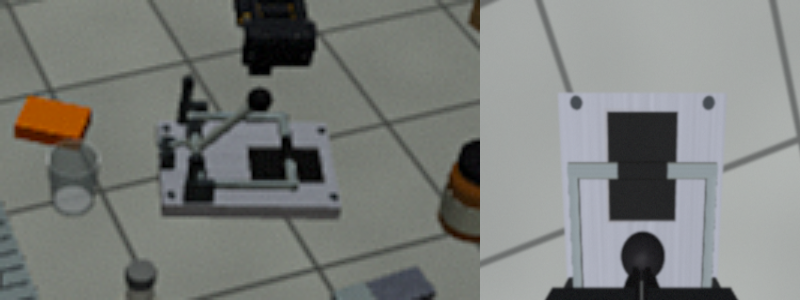

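The tip rose over the knob (knob at crop (258,98), bail still shut). Going back to approach lower.

```bash
python3 -m jog '{"delta_pos":[[0.032,0,-0.004],[0,0,0.028],[0,0,0],[0,0,0]],"roll":[0,0,0,0]}'
python3 -m jog '{"delta_pos":[[-0.006,0,0],[-0.005,0,0],[-0.004,0,0],[0,0,0]],"roll":[0,0,0,0]}'
python3 - <<'E'
from h import *
o=get_obs();k=np.array([.52797,.22217,.1162])
T=R.from_quat(o['orientation']).as_matrix();print((k-o['position'])@T,o['t'],o['force']@T,o['position'])
E
```

```text
t: 2.52
position: [0.536, 0.249, 0.1198]
orientation: [0.815, 0.579, -0.002, -0.0]
force: [0.2, 1.2, 0.6]
grip_width: 0.0006
t: 2.85
position: [0.532, 0.234, 0.1218]
orientation: [0.816, 0.578, 0.001, 0.0]
force: [-2.0, -1.0, 4.2]
grip_width: 0.0005
[-1.25045879e-02  9.26321510e-05  5.63027978e-03] 2.85 [-1.63622962 -1.53819956 -4.20917874] [0.53201717 0.23399799 0.12183847]
```

```bash
python3 -m jog '{"delta_pos":[[-0.004,0,0],[-0.004,0,-0.001],[0,0,0]],"roll":[0,0,0]}'
python3 - <<'E'
from h import *
o=get_obs();k=np.array([.52797,.22217,.1162])
T=R.from_quat(o['orientation']).as_matrix();print((k-o['position'])@T,o['t'],o['force']@T,o['position'])
snap('wrist','w3');snap('scene','sc3')
a=cv2.imread('pics/sc3.png')[150:250,300:460];b=cv2.imread('pics/w3.png')[:250,170:470]
cv2.imwrite('pics/c3.png',np.hstack([cv2.resize(a,(480,300)),cv2.resize(b,(320,300))]))
E
```

```text
t: 3.1
position: [0.5292, 0.2268, 0.1223]
orientation: [0.816, 0.579, 0.0, 0.0]
force: [0.4, -1.4, 3.6]
grip_width: 0.0003
[-0.00476567  0.0003291   0.00608733] 3.1 [-1.24261908  0.81744902 -3.61768903] [0.52923122 0.22677718 0.12228758]
```

View pics/c3.png

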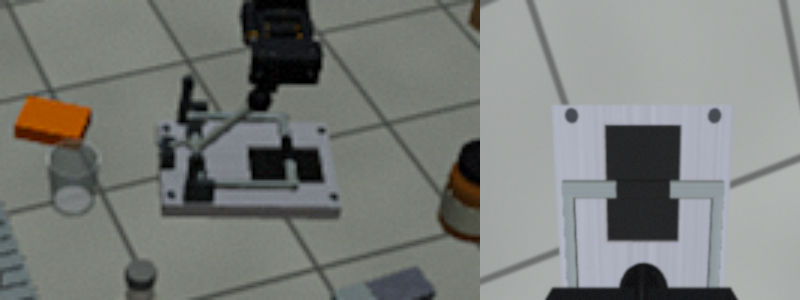

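```bash
python3 - <<'E'
from h import *
for f in ['scene0','sc2','sc3','side0','s1']:
    c='side' if f[:2]in('si','s1') else 'scene'
    z=np.load(f'pics/{f}.npz');P=pts(c,z['d'],None);g=z['im'].mean(2)
    k=np.array([.528,.222,.116])
    m=(np.linalg.norm(P-k,axis=2)<.03)&(g<70)
    print(f,m.sum(),P[m].mean(0).round(4) if m.any() else '', P[m][:,2].min().round(3),P[m][:,2].max().round(3))
b=cv2.imread('pics/w3.png')[150:300,220:420];cv2.imwrite('pics/c4.png',cv2.resize(b,(800,600)))
a=cv2.imread('pics/sc3.png')[150:225,340:440];cv2.imwrite('pics/c5.png',cv2.resize(a,(800,600)))
E
```

```text
scene0 60 [0.5334 0.2186 0.1188] 0.092 0.134
sc2 59 [0.5344 0.2182 0.1202] 0.092 0.134
sc3 71 [0.5342 0.2202 0.1234] 0.094 0.141
side0 40 [0.5279 0.2111 0.1209] 0.112 0.129
s1 39 [0.5277 0.21   0.1214] 0.112 0.129
```

View pics/c4.png

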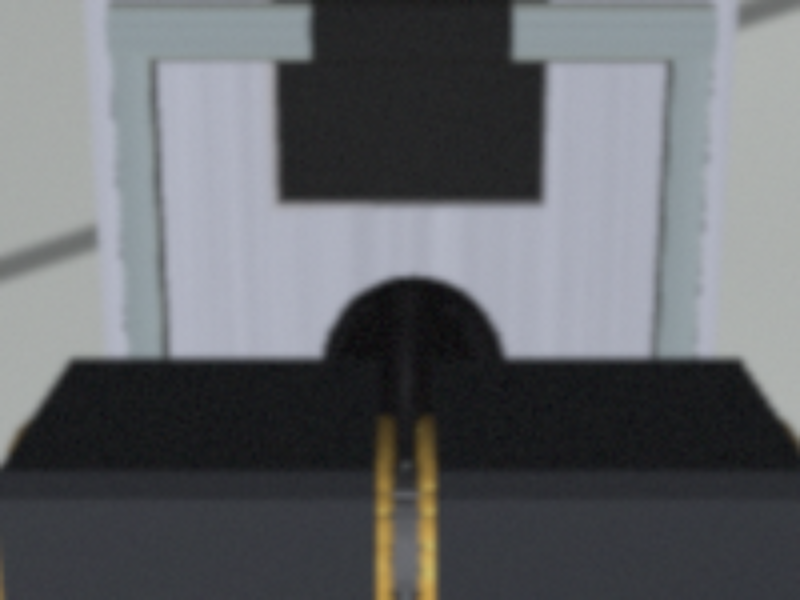

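View pics/c5.png

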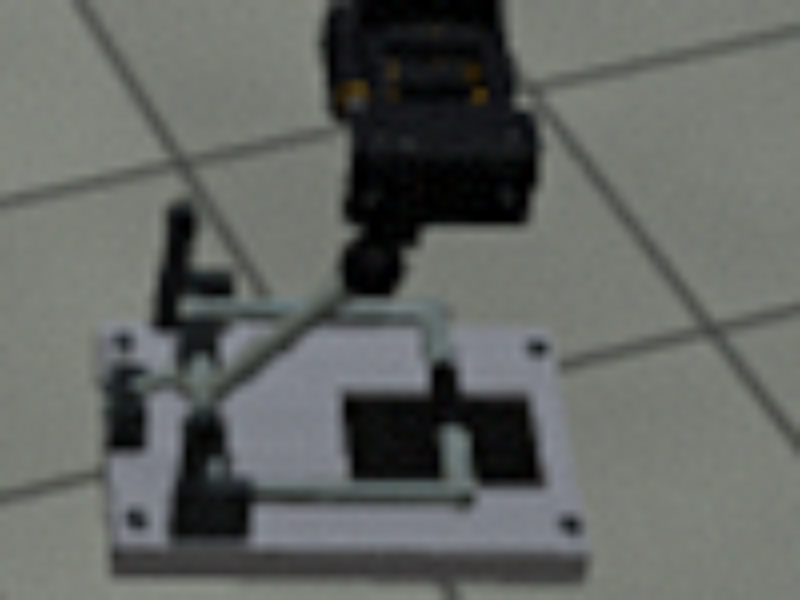

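```bash
python3 - <<'E'
from h import *
for f in ['w2','w3']:
    z=np.load(f'pics/{f}.npz');o={'position':z['p'],'orientation':z['q']}
    P=pts('wrist',z['d'],o);T=R.from_quat(z['q']).as_matrix();L=(P-z['p'])@T
    print(f,z['p'])
    for v in range(195,262,5):
        print(v,[tuple((L[v,u]*1000).round().astype(int)) for u in (305,315,322,330)], (P[v,322]).round(3))
print(get_obs()['joints'],get_obs()['joint_torque'])
E
```

```text
w2 [0.52607884 0.21706863 0.14677579]
195 [(np.int64(-6), np.int64(-17), np.int64(127)), (np.int64(18), np.int64(-5), np.int64(29)), (np.int64(19), np.int64(-1), np.int64(27)), (np.int64(18), np.int64(5), np.int64(31))] [0.532 0.235 0.12 ]
200 [(np.int64(-11), np.int64(-17), np.int64(127)), (np.int64(16), np.int64(-5), np.int64(24)), (np.int64(17), np.int64(-1), np.int64(23)), (np.int64(17), np.int64(4), np.int64(23))] [0.531 0.233 0.124]
205 [(np.int64(12), np.int64(-12), np.int64(28)), (np.int64(14), np.int64(-5), np.int64(21)), (np.int64(14), np.int64(-1), np.int64(20)), (np.int64(14), np.int64(4), np.int64(21))] [0.53  0.231 0.127]
210 [(np.int64(10), np.int64(-12), np.int64(25)), (np.int64(11), np.int64(-5), np.int64(19)), (np.int64(11), np.int64(-1), np.int64(19)), (np.int64(12), np.int64(4), np.int64(19))] [0.529 0.228 0.128]
215 [(np.int64(7), np.int64(-12), np.int64(23)), (np.int64(8), np.int64(-5), np.int64(18)), (np.int64(8), np.int64(-1), np.int64(18)), (np.int64(8), np.int64(4), np.int64(19))] [0.528 0.225 0.128]
220 [(np.int64(3), np.int64(-12), np.int64(24)), (np.int64
[... 4172 characters left out ...]
.int64(-1), np.int64(-40)), (np.int64(35), np.int64(1), np.int64(-97))] [0.532 0.237 0.162]
255 [(np.int64(36), np.int64(-5), np.int64(-101)), (np.int64(34), np.int64(-3), np.int64(-97)), (np.int64(8), np.int64(-1), np.int64(-41)), (np.int64(36), np.int64(1), np.int64(-101))] [0.531 0.235 0.163]
260 [(np.int64(36), np.int64(-5), np.int64(-104)), (np.int64(34), np.int64(-3), np.int64(-101)), (np.int64(6), np.int64(-1), np.int64(-41)), (np.int64(35), np.int64(1), np.int64(-103))] [0.53  0.233 0.164]
[ 2.90611789e-01  5.20718174e-01  1.77142954e+00 -8.72878904e-04
  8.49382613e-01  6.27981914e-01] [ 1.64801728e+00 -5.49339831e+01 -2.02261770e+01  8.05824101e-01
 -6.14010505e-01 -2.63670663e-02]
```

```bash
python3 - <<'E'
from h import *
for f in ['wrist0','w1','w3']:
    z=np.load(f'pics/{f}.npz');o={'position':z['p'],'orientation':z['q']}
    P=pts('wrist',z['d'],o);T=R.from_quat(z['q']).as_matrix();L=(P-z['p'])@T
    g=z['im'].mean(2)
    m=(L[:,:,2]>-60)&(L[:,:,2]*1000<25)&(abs(L[:,:,0])<.025)&(abs(L[:,:,1])<.07);m=m&(L[:,:,2]>-.06)
    q=L[m]*1000
    for lo in range(-60,25,6):
        s=q[(q[:,2]>=lo)&(q[:,2]<lo+6)]
        if len(s): print(f,lo,len(s),s[:,:2].min(0).round(),s[:,:2].max(0).round())
E
```

```text
wrist0 -60 499 [-10. -59.] [13. 57.]
wrist0 -54 434 [-10. -59.] [13. 57.]
wrist0 -48 399 [ -9. -58.] [13. 56.]
wrist0 -42 372 [  0. -57.] [13. 55.]
wrist0 -36 396 [ -2. -56.] [13. 54.]
wrist0 -30 355 [ -6. -55.] [13. 53.]
wrist0 -24 349 [ -9. -56.] [13. 53.]
wrist0 -18 319 [ -9. -55.] [13. 52.]
wrist0 -12 220 [-10. -53.] [13. 51.]
w1 -60 304 [ -9. -26.] [13. 24.]
w1 -54 334 [ -9. -28.] [13. 25.]
w1 -48 286 [  3. -28.] [13. 25.]
w1 -42 263 [  2. -27.] [13. 25.]
w1 -36 237 [ -2. -26.] [13. 24.]
w1 -30 216 [ -4. -26.] [13. 23.]
w1 -24 201 [ -7. -25.] [13. 22.]
w1 -18 155 [ -9. -25.] [13. 22.]
w1 -12 120 [ -9. -23.] [13. 20.]
w3 -60 18 [10. -2.] [12. -0.]
w3 -54 29 [11. -3.] [13.  1.]
w3 -48 56 [ 4. -4.] [13.  1.]
w3 -42 90 [ 3. -4.] [13.  1.]
w3 -36 107 [10. -9.] [13.  7.]
w3 -30 144 [11. -9.] [13.  7.]
w3 -24 115 [11. -8.] [13.  6.]
w3 -18 71 [11. -6.] [13.  4.]
w3 -12 55 [11. -6.] [13.  4.]
w3 -6 38 [ -0. -11.] [ 8. 11.]
w3 0 209 [ -3. -13.] [ 9. 14.]
w3 6 61 [ -2. -13.] [ 9. 14.]
```

Finding: in the wrist depth the fingertips end about 8 mm *behind* the reported TCP, not 19 mm ahead. The contact on top of the ball agrees (TCP 0.122, ball top 0.130). I'll use tip = TCP z + 8 mm from here.

```bash
python3 -m jog '{"delta_pos":[[0.0,0,-0.012],[0.03,0,-0.0],[0,0,0.036],[0,0,0],[0,0,0]],"roll":[0,0,0,0,0]}'
python3 - <<'E'
from h import *
o=get_obs();k=np.array([.52797,.22217,.1162])
T=R.from_quat(o['orientation']).as_matrix();print((k-o['position'])@T,o['t'],o['force']@T,o['position'])
E
python3 -m jog '{"delta_pos":[[-0.007,0,0],[-0.004,0,-0.001],[-0.004,0,-0.002],[0,0,0]],"roll":[0,0,0,0]}'
python3 - <<'E'
from h import *
o=get_obs();k=np.array([.52797,.22217,.1162])
T=R.from_quat(o['orientation']).as_matrix();print((k-o['position'])@T,o['t'],o['force']@T,o['position'])
E
```

```text
t: 3.62
position: [0.5379, 0.2553, 0.0965]
orientation: [0.815, 0.579, -0.002, -0.001]
force: [0.0, 0.4, -0.6]
grip_width: 0.0002
[-0.03462864  0.00146201 -0.01965173] 3.6167 [ 0.35599941 -0.0837471   0.6378421 ] [0.53793301 0.25530973 0.09645241]
t: 3.95
position: [0.5347, 0.2418, 0.1027]
orientation: [0.816, 0.578, 0.002, -0.0]
force: [1.0, 8.3, -1.2]
grip_width: 0.001
[-0.02073046  0.00015458 -0.01362081] 3.95 [ 8.18622806 -1.79945608  1.22421976] [0.5347417  0.24181461 0.10265247]
```

```bash
python3 -m jog '{"delta_pos":[[-0.008,0,-0.005],[-0.008,0,-0.004],[-0.009,0,-0.003],[-0.009,0,-0.003]],"roll":[0,0,0,0]}'
python3 - <<'E'
from h import *
o=get_obs();k=np.array([.52797,.22217,.1162])
T=R.from_quat(o['orientation']).as_matrix();print((k-o['position'])@T,o['t'],o['force']@T,o['position'])
E
```

```text
t: 4.28
position: [0.5256, 0.211, 0.1194]
orientation: [0.816, 0.578, 0.005, 0.001]
force: [3.1, 11.2, 9.0]
grip_width: 0.0005
[ 0.01130735 -0.00146202  0.00327039] 4.2833 [11.71039243 -0.69703267 -8.93932548] [0.52557647 0.21100075 0.119395  ]
```

```bash
python3 -m jog '{"delta_pos":[[-0.01,0,-0.003],[-0.011,0,-0.002],[-0.011,0,-0.001],[-0.012,0,0],[-0.02,0,0.001]],"roll":[0,0,0,0,0]}'
python3 - <<'E'
from h import *
o=get_obs();k=np.array([.52797,.22217,.1162])
T=R.from_quat(o['orientation']).as_matrix();print((k-o['position'])@T,o['t'],o['force']@T,o['position'])
E
```

```text
t: 4.7
position: [0.5016, 0.1484, 0.1215]
orientation: [0.815, 0.579, 0.0, 0.0]
force: [0.4, -1.4, 0.2]
grip_width: 0.0004
[0.07833544 0.00051426 0.0053181 ] 4.7 [-1.17112203  0.83643237 -0.19725419] [0.50163439 0.14839003 0.12148583]
```

```bash
python3 -m jog '{"delta_pos":[[0,0,-0.04],[0,0,-0.04]],"roll":[0,0]}'
python3 - <<'E'
from h import *
snap('side','s4');snap('scene','sc4')
a=cv2.imread('pics/sc4.png')[130:250,300:460];b=cv2.imread('pics/s4.png')[110:230,230:390]
cv2.imwrite('pics/c6.png',np.hstack([cv2.resize(a,(400,300)),cv2.resize(b,(400,300))]))
E
```

```text
t: 4.87
position: [0.5, 0.1471, 0.2005]
orientation: [0.816, 0.578, -0.003, -0.001]
force: [1.7, 1.5, 0.0]
grip_width: 0.0006
```

View pics/c6.png

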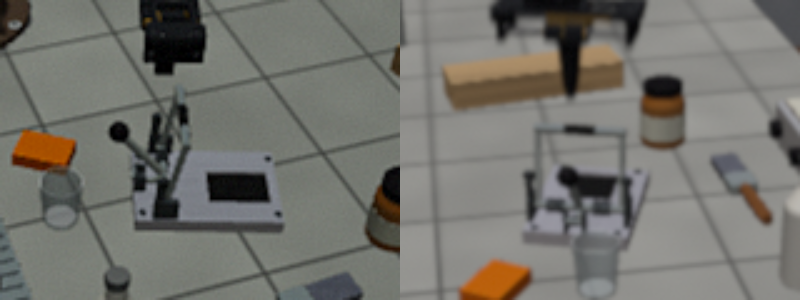

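Bail is open (knob at crop (118,131), bar upright). Now to the oblong: turn and go.

```bash
python3 -m jog '{"delta_pos":[[0,0,0],[0,0,0],[0,0,0],[0,0,0],[0,0,0]],"roll":[7.09,7.09,7.09,7.09,7.09]}' 0.9 20
python3 -m jog '{"delta_pos":[[0,0,0],[0,0,0],[0,0,0],[0,0,0],[0,0,0]],"roll":[7.09,7.09,7.09,7.09,7.09]}'
python3 -m jog '{"delta_pos":[[-0.013,0.036,0],[-0.013,0.036,0],[-0.013,0.036,0],[-0.013,0.036,0],[-0.013,0.036,0]],"roll":[0,0,0,0,0]}'
python3 -m jog '{"delta_pos":[[-0.013,0.036,0],[-0.013,0.036,0],[-0.010,0.036,0],[0,0,0],[0,0,0]],"roll":[0,0,0,0,0]}'
python3 - <<'E'
from h import *
im,d,o=snap('wrist','w5'); print(o['position'],o['orientation'],o['t'],o['grip_width'])
E
```

```text
t: 5.38
position: [0.5011, 0.1481, 0.2005]
orientation: [0.954, 0.3, -0.001, 0.0]
force: [-0.2, -0.1, -0.1]
grip_width: 0.0288
t: 5.8
position: [0.5011, 0.1482, 0.2004]
orientation: [1.0, -0.005, -0.001, 0.0]
force: [-0.3, -1.4, 0.9]
grip_width: 0.0616
t: 6.22
position: [0.4343, -0.0324, 0.2005]
orientation: [1.0, -0.002, -0.0, 0.0]
force: [1.5, -0.2, -0.2]
grip_width: 0.085
t: 6.63
position: [0.3985, -0.1403, 0.2006]
orientation: [1.0, -0.004, -0.0, -0.0]
force: [0.4, 0.5, 0.0]
grip_width: 0.0857
[ 0.39850849 -0.14029061  0.20055164] [ 9.99992204e-01 -3.93146912e-03 -3.49437227e-04 -1.13144900e-04] 6.6333 0.08568108768570794
```

View pics/w5.png

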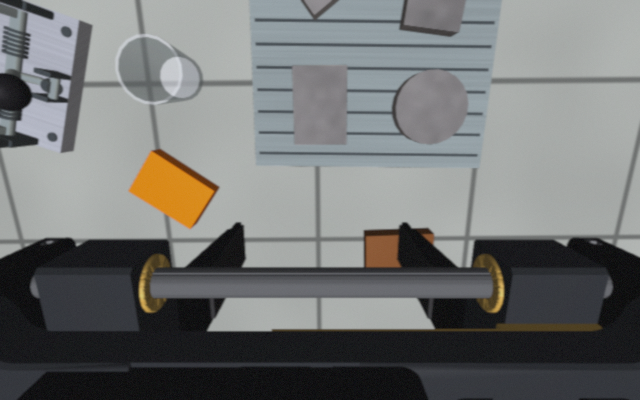

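```bash
python3 - <<'E'
from h import *
z=np.load('pics/w5.npz');im,d=z['im'],z['d'];o={'position':z['p'],'orientation':z['q']}
P=pts('wrist',d,o);T=R.from_quat(z['q']).as_matrix();L=(P-z['p'])@T
m=(P[:,:,2]>.020)&(P[:,:,2]<.032);m[:55]=0;m[155:]=0;m[:,:280]=0;m[:,370:]=0
q=P[m];r=cv2.minAreaRect((q[:,:2]*1000).astype(np.float32));print(r,np.median(q[:,2]))
r=cv2.minAreaRect((L[m][:,:2]*1000).astype(np.float32));print('tool',r, np.degrees(np.arctan2(T[1,0],T[0,0])))
q=L[m]*1000
# edges: per-row extents -> skew
for v in range(68,144,12):
    u=np.flatnonzero(m[v]);print(v,u.min(),u.max(),L[v,u.min()].round(4)[:2],L[v,u.max()].round(4)[:2])
m2=(abs(P[:,:,2]-.068)<.006)&(abs(P[:,:,1])<.05);print('beaker',P[m2].mean(0) if m2.any() else 0)
E
```

```text
((474.3551330566406, -139.01922607421875), (80.14558410644531, 55.97444534301758), 0.27090007066726685) 0.025598349294165684
tool ((75.95781707763672, -1.8282337188720703), (55.974796295166016, 80.1451416015625), 89.27885437011719) -0.4505098850807258
68 293 347 [ 0.1127 -0.0296] [0.1129 0.0252]
80 293 347 [ 0.1013 -0.0299] [0.1011 0.0253]
92 294 347 [ 0.0896 -0.029 ] [0.0896 0.0257]
104 294 347 [ 0.0777 -0.0293] [0.0777 0.0259]
116 294 347 [ 0.0655 -0.0297] [0.0655 0.0263]
128 295 346 [ 0.0532 -0.0287] [0.0531 0.0253]
140 295 346 [ 0.0406 -0.029 ] [0.0406 0.0255]
beaker [0.50713039 0.01575921 0.06787825]
```

```bash
python3 -m jog '{"delta_pos":[[0.038,-0.001,0],[0.038,-0.001,0],[0,0,0.04],[0,0,0.04],[0,0,0.04]],"roll":[-0.7,0,0,0,0]}'
python3 -m jog '{"delta_pos":[[0,0,0.03],[0,0,0.025],[0,0,0.01],[0,0,0.0],[0,0,0]],"roll":[0,0,0,0,0]}'
python3 - <<'E'
from h import *
im,d,o=snap('wrist','w6');snap('side','s6');print(o['position'],o['t'])
a=cv2.imread('pics/w6.png')[:300];b=cv2.imread('pics/s6.png')[170:320,220:420]
cv2.imwrite('pics/c7.png',np.hstack([cv2.resize(a,(400,190)),cv2.resize(b,(400,190))]));cv2.imwrite('pics/c8.png',cv2.resize(b,(800,600)))
E
```

```text
t: 7.1
position: [0.4763, -0.1347, 0.0795]
orientation: [1.0, 0.006, 0.001, 0.0]
force: [0.8, -0.8, -0.2]
grip_width: 0.0853
t: 7.52
position: [0.4761, -0.1357, 0.0162]
orientation: [1.0, 0.005, -0.0, -0.0]
force: [0.0, 0.5, -0.8]
grip_width: 0.0857
[ 0.47611286 -0.13571361  0.0161908 ] 7.5167
```

View pics/w6.png

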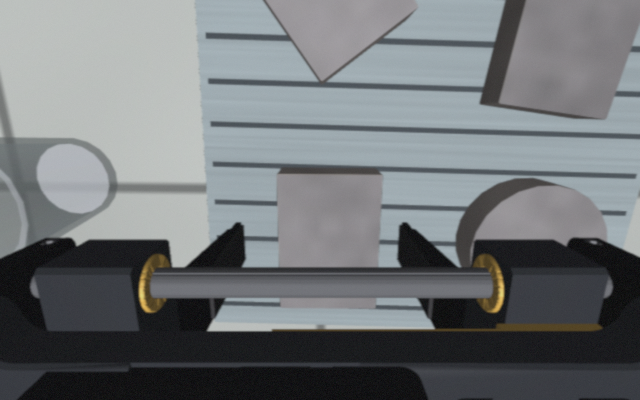

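View pics/c8.png

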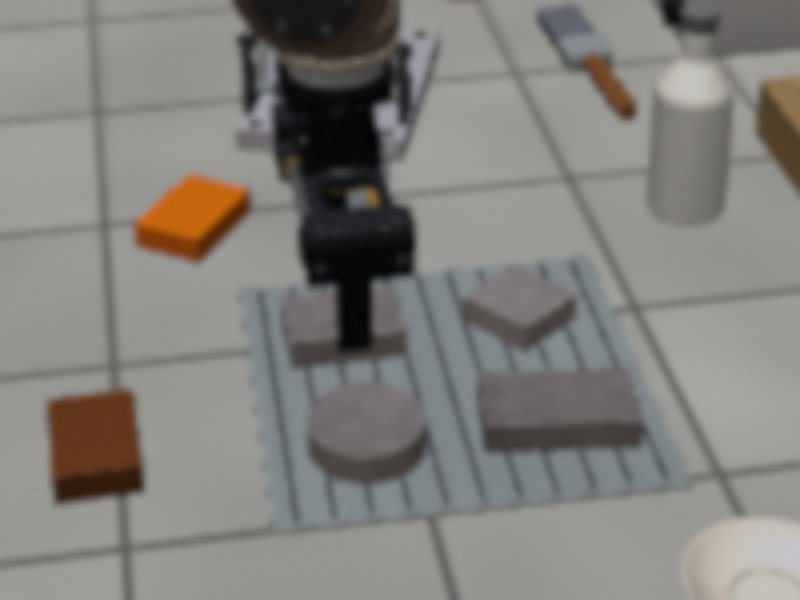

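```bash
python3 -m jog '{"delta_pos":[[-0.0015,0.003,0.005],[0,0,0.005],[0,0,0]],"roll":[0.3,0,0]}'
python3 -m jog '{"delta_pos":[[0,0,0],[0,0,0],[0,0,0],[0,0,0],[0,0,0]],"roll":[0,0,0,0,0]}' 0.4 30
python3 -m jog '{"delta_pos":[[0,0,0],[0,0,0],[0,0,0]],"roll":[0,0,0]}'
```

```text
t: 7.87
position: [0.4743, -0.1396, 0.0056]
orientation: [1.0, 0.002, 0.0, 0.0]
force: [-0.3, -0.2, 0.3]
grip_width: 0.0854
t: 8.28
position: [0.4745, -0.1394, 0.0058]
orientation: [1.0, 0.002, 0.0, 0.0]
force: [-0.8, 0.1, 0.3]
grip_width: 0.0578
t: 8.53
position: [0.4745, -0.1394, 0.0058]
orientation: [1.0, 0.002, 0.0, 0.0]
force: [-0.5, -0.4, 1.2]
grip_width: 0.0556
```

Gripped at 55.6 mm. Lift, then check how the slab sits in the fingers.

```bash
python3 -m jog '{"delta_pos":[[0,0,-0.01],[0,0,-0.025],[0,0,-0.035],[0,0,-0.04],[0,0,-0.04]],"roll":[0,0,0,0,0]}' 
python3 -m jog '{"delta_pos":[[0,0,-0.02],[0,0,0],[0,0,0]],"roll":[0,0,0]}'
python3 - <<'E'
from h import *
im,d,o=snap('wrist','w7');snap('side','s7');print(o['position'],o['orientation'],o['t'],o['force'])
b=cv2.imread('pics/s7.png')[120:270,220:420];cv2.imwrite('pics/c9.png',cv2.resize(b,(800,600)))
E
```

```text
t: 8.95
position: [0.4736, -0.139, 0.1577]
orientation: [1.0, 0.002, -0.001, -0.0]
force: [1.3, -1.0, -2.4]
grip_width: 0.0558
t: 9.2
position: [0.4743, -0.1393, 0.1767]
orientation: [1.0, 0.002, 0.001, 0.0]
force: [0.3, -0.2, -3.1]
grip_width: 0.056
[ 0.47429458 -0.13929392  0.17667329] [9.99997753e-01 1.86736333e-03 9.21461219e-04 3.96412634e-04] 9.2 [ 0.34569861 -0.24615237 -3.13001662]
```

View pics/w7.png

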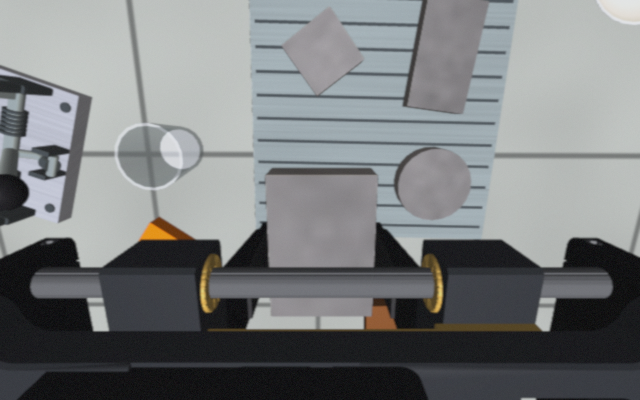

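View pics/c9.png

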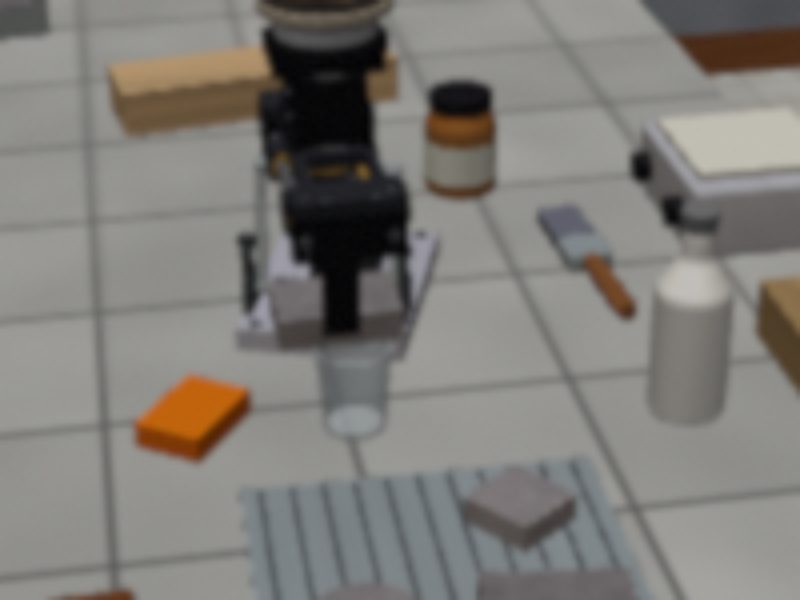

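```bash
cat > m4.py <<'E'
from h import *
import sys
z=np.load(f'pics/{sys.argv[1]}.npz');im,d=z['im'],z['d'];o={'position':z['p'],'orientation':z['q']}
P=pts('wrist',d,o);T=R.from_quat(z['q']).as_matrix();L=(P-z['p'])@T
g=im.astype(int).mean(2)
m=(L[:,:,2]>-.025)&(L[:,:,2]<.02)&(abs(L[:,:,1])<.0285)&(abs(L[:,:,0])<.05)&(g>90)
q=L[m];c=np.linalg.lstsq(np.c_[q[:,:2],np.ones(len(q))],q[:,2],rcond=None)[0];print('plane dz/dx dz/dy z0',c,len(q))
res=abs(q[:,2]-q[:,:2]@c[:2]-c[2]);q=q[res<.003];c=np.linalg.lstsq(np.c_[q[:,:2],np.ones(len(q))],q[:,2],rcond=None)[0];print(c,len(q))
print('x',q[:,0].min(),q[:,0].max(),'y',q[:,1].min(),q[:,1].max())
r=cv2.minAreaRect((q[:,:2]*1000).astype(np.float32));print(r)
print('tool ang',np.degrees(np.arctan2(T[1,0],T[0,0])))
E
python3 m4.py w7
```

```text
plane dz/dx dz/dy z0 [ 0.00831393  0.00233147 -0.01965094] 12034
[-0.00032078  0.00030644 -0.01972301] 11935
x -0.0411640106913016 0.03994838065056302 y -0.028494163939595613 0.027163419416086458
((-0.6077842712402344, -0.6654396057128906), (81.11202239990234, 55.6572380065918), 0.0009049682994373143)
tool ang 0.2140263130518646
```

```bash
python3 -m jog '{"delta_pos":[[0,0,-0.003],[0,0,-0.003],[0,0,-0.003],[0,0,0],[0,0,0]],"roll":[-7.05,-7.05,-7.05,-7.05,-7.05]}' 
python3 -m jog '{"delta_pos":[[0,0,0],[0,0,0],[0,0,0],[0,0,0],[0,0,0]],"roll":[-7.05,-7.05,-7.05,-7.05,-7.05]}' 
python3 -m jog '{"delta_pos":[[0.02,-0.0034,0],[0.036,-0.006,0],[0.036,-0.006,0],[0.036,-0.006,0],[0.036,-0.006,0]],"roll":[0,0,0,0,0]}' 
python3 -m jog '{"delta_pos":[[0.036,-0.006,0],[0.036,-0.006,0],[0.036,-0.006,0],[0.036,-0.006,0],[0.036,-0.006,0]],"roll":[0,0,0,0,0]}' 
python3 -m jog '{"delta_pos":[[0.036,-0.006,0],[0.02,-0.0054,0],[0,0,0],[0,0,0]],"roll":[0,0,0,0]}' 
python3 - <<'E'
from h import *
im,d,o=snap('wrist','w8'); T=R.from_quat(o['orientation']).as_matrix();print(o['position'],o['t'],np.degrees(np.arctan2(T[1,0],T[0,0])))
print((np.array([.5416,.2609,.0153])-o['position'])@T+[.0006,.0007,0])
E
python3 m4.py w8
```

```text
t: 9.72
position: [0.4738, -0.1391, 0.183]
orientation: [0.952, 0.307, -0.001, -0.001]
force: [-1.8, -0.2, -2.7]
grip_width: 0.0555
t: 10.13
position: [0.4737, -0.1391, 0.1829]
orientation: [0.814, 0.581, -0.001, -0.002]
force: [0.1, -0.4, -2.8]
grip_width: 0.0554
t: 10.55
position: [0.502, 0.026, 0.1829]
orientation: [0.816, 0.578, -0.001, -0.001]
force: [0.4, -1.7, -2.3]
grip_width: 0.0554
t: 10.97
position: [0.5331, 0.206, 0.1826]
orientation: [0.816, 0.579, -0.002, -0.001]
force: [0.1, -0.7, -3.1]
grip_width: 0.0558
t: 11.3
position: [0.5407, 0.2616, 0.1824]
orientation: [0.815, 0.579, -0.002, -0.0]
force: [-0.2, -0.8, -2.1]
grip_width: 0.0558
[0.54066164 0.26158868 0.18238374] 11.3 70.82884793522818
[0.00068251 0.00230603 0.16708006]
plane dz/dx dz/dy z0 [ 0.00477811 -0.00014699 -0.01970682] 11968
[ 0.00011268 -0.00021518 -0.01973689] 11912
x -0.03919801567065335 0.041666627055998204 y -0.028493466590232264 0.02697589375078902
((1.23907470703125, -0.7459697723388672), (55.47030258178711, 80.86279296875), 89.98052978515625)
tool ang 70.82884793522818
```

View pics/w8.png

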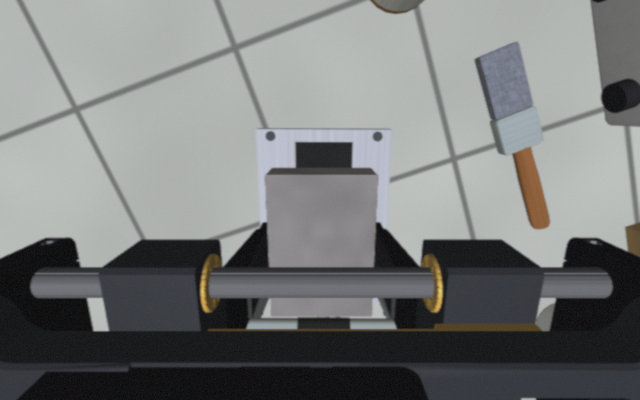

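```bash
python3 - <<'E'
from h import *
z=np.load('pics/w8.npz');im,d=z['im'],z['d']
K=camera_model('wrist')['camera_matrix'];M=np.array(camera_model('wrist')['mount'])
g=im.mean(2)
def ray(u,v,zt): # tool-frame point at tool z
    r=M[:3,:3]@np.array([(u-K[0,2])/K[0,0],(v-K[1,2])/K[1,1],1]);s=(zt-M[2,3])/r[2];return (M[:3,3]+s*r)[:2]
zt=z['p'][2]-.020
def sub(p,a,sgn): # subpixel of strongest gradient
    dd=np.diff(p)*sgn;i=np.argmax(dd);w=np.clip(dd[max(i-2,0):i+3],0,None);return a+(np.arange(max(i-2,0),max(i-2,0)+len(w))*w).sum()/w.sum()+.5
for v in (148,154,160):
    a=sub(g[v,280:310],280,-1);b=sub(g[v,340:365],340,1)
    c=sub(g[v,245:270],245,1)
    e=sub(g[v,380:400],380,-1)
    A,B,C,E=[ray(t,v,zt) for t in(a,b,c,e)];print(v,a,b,'pocket y',A[1],B[1],(A[1]+B[1])/2,'plate',C[1],E[1],(C[1]+E[1])/2)
for u in (305,320,340):
    r=sub(g[130:160,u],130,-1);r2=sub(g[115:140,u],115,1);print(u,r,r2,'pocket far x',ray(u,r,zt)[0],'plate far x',ray(u,r2,zt)[0])
E
```

```text
148 295.20069605568443 351.75714285714287 pocket y -0.027923024616206944 0.030743559262737037 0.0014102673232650464 plate -0.06872202473959658 0.06934770674141227 0.00031284100090784445
154 295.31489841986456 351.55206073752714 pocket y -0.02792973106917576 0.030673938787371756 0.0013721038590979971 plate -0.06825496449185134 0.062133945126445614 -0.0030605096827028624
160 295.36995515695065 351.44967177242887 pocket y -0.027998410285505173 0.030711198758427705 0.0013563942364612658 plate -0.06833921282879145 0.06977813856154916 0.0007194628663788546
305 141.70915032679738 129.2173913043478 pocket far x 0.041549235987556554 plate far x 0.05419349793157509
320 141.8196544276458 129.22340425531914 pocket far x 0.04142892081334505 plate far x 0.05418060545560774
340 141.83698030634574 129.4344262295082 pocket far x 0.04140135590163292 plate far x 0.053959806710531
```

```bash
python3 -m jog '{"delta_pos":[[-0.0017,0.002,0.02],[0,0,0.035],[0,0,0.035],[0,0,0.03],[0,0,0.015]],"roll":[0,0,0,0,0]}' 
python3 -m jog '{"delta_pos":[[0,0,0],[0,0,0]],"roll":[0,0]}' 
python3 - <<'E'
from h import *
im,d,o=snap('wrist','w9'); T=R.from_quat(o['orientation']).as_matrix();print(o['position'],o['t'],np.degrees(np.arctan2(T[1,0],T[0,0])),o['force'])
print((np.array([.5416,.2609,.0153])-o['position'])@T)
E
python3 m4.py w9
```

```text
t: 11.77
position: [0.5412, 0.2565, 0.0457]
orientation: [0.816, 0.578, -0.003, -0.001]
force: [-0.9, 0.2, -2.9]
grip_width: 0.0555
t: 11.93
position: [0.5428, 0.2575, 0.0492]
orientation: [0.816, 0.578, -0.001, -0.0]
force: [0.6, 0.2, -1.6]
grip_width: 0.0555
[0.54275549 0.25746011 0.04917423] 11.9333 70.63545501265875 [ 0.5804011   0.24820339 -1.64835247]
[ 0.00290803 -0.00217813  0.03387374]
plane dz/dx dz/dy z0 [ 0.00162307  0.00087358 -0.01973171] 11888
[ 0.00020936 -0.00030739 -0.01974194] 11866
x -0.03910975326631614 0.04166400817837471 y -0.02849925947782731 0.026978967240480985
((1.2765617370605469, -0.7713909149169922), (80.7860107421875, 55.46739196777344), 0.03439604490995407)
tool ang 70.63545501265875
```

View pics/w9.png

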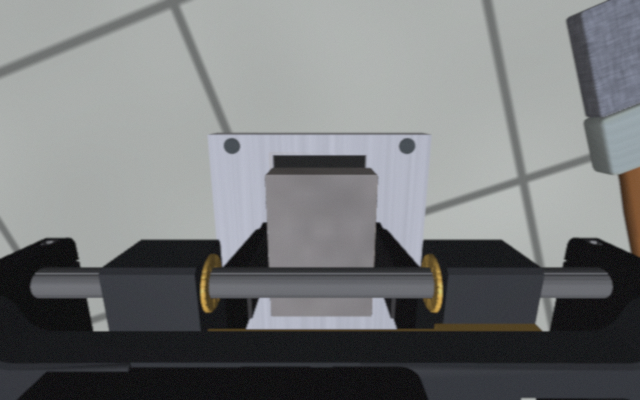

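```bash
cat > m5.py <<'E'
from h import *
import sys
f,v0,v1,ua,ub,uc,ud,ra,rb=sys.argv[1],*map(int,sys.argv[2:])
z=np.load(f'pics/{f}.npz');im=z['im']
K=camera_model('wrist')['camera_matrix'];M=np.array(camera_model('wrist')['mount']);g=im.mean(2)
def ray(u,v,zt):
    r=M[:3,:3]@np.array([(u-K[0,2])/K[0,0],(v-K[1,2])/K[1,1],1]);s=(zt-M[2,3])/r[2];return (M[:3,3]+s*r)[:2]
zt=z['p'][2]-.020
def sub(p,a,sgn):
    dd=np.diff(p)*sgn;i=np.argmax(dd);w=np.clip(dd[max(i-2,0):i+3],0,None);return a+(np.arange(max(i-2,0),max(i-2,0)+len(w))*w).sum()/w.sum()+.5
for v in range(v0,v1,2):
    a=sub(g[v,ua:ub],ua,-1);b=sub(g[v,uc:ud],uc,1);A,B=ray(a,v,zt),ray(b,v,zt);print(v,a.round(1),b.round(1),'pocket y',A[1].round(4),B[1].round(4),((A[1]+B[1])/2).round(4))
for u in (290,320,350):
    r=sub(g[ra:rb,u],ra,-1);print(u,r.round(1),'far x',ray(u,r,zt)[0].round(4))
E
python3 m5.py w9 159 166 262 285 352 380 145 163
```

```text
159 272.9 365.2 pocket y -0.0319 0.0269 -0.0025
161 272.9 365.0 pocket y -0.0319 0.0268 -0.0026
163 273.1 364.9 pocket y -0.0318 0.0268 -0.0025
165 273.3 364.9 pocket y -0.0318 0.0268 -0.0025
290 154.9 far x 0.0448
320 154.9 far x 0.0448
350 154.9 far x 0.0448
```

```bash
python3 -m jog '{"delta_pos":[[0.001,-0.0008,0.006],[0.001,-0.001,0.006],[0,0,0],[0,0,0]],"roll":[0,0,0,0]}' 
python3 - <<'E'
from h import *
im,d,o=snap('wrist','w10'); T=R.from_quat(o['orientation']).as_matrix();print(o['position'],o['t'],np.degrees(np.arctan2(T[1,0],T[0,0])),o['force'])
print((np.array([.5416,.2609,.0153])-o['position'])@T)
cv2.imwrite('pics/c11.png',cv2.resize(cv2.imread('pics/w10.png')[100:250,200:440],(800,500)))
E
python3 m4.py w10; python3 m5.py w10 163 168 262 285 352 380 145 166
```

```text
t: 12.32
position: [0.5418, 0.2612, 0.0379]
orientation: [0.816, 0.579, 0.0, 0.0]
force: [-0.4, -0.2, -2.6]
grip_width: 0.056
[0.54178807 0.26120318 0.03788184] 12.3167 70.72598568494915 [-0.38050036 -0.18400115 -2.63923324]
[-3.48553103e-04 -7.92856933e-05  2.25818267e-02]
plane dz/dx dz/dy z0 [ 0.20976278  0.00989332 -0.01877696] 13133
[ 0.04084662  0.00226486 -0.01966494] 3323
x -0.026582609880189033 0.04151096012295292 y -0.028477310868291486 0.026818358939540925
((7.464633941650391, -0.8292713165283203), (68.09361267089844, 55.29562759399414), 0.0010532289743423462)
tool ang 70.72598568494915
163 273.5 370.9 pocket y -0.0299 0.0288 -0.0005
165 273.8 370.5 pocket y -0.0298 0.0287 -0.0006
167 273.5 370.6 pocket y -0.03 0.0288 -0.0006
290 162.9 far x 0.0414
320 162.9 far x 0.0414
350 162.8 far x 0.0414
```

View pics/c11.png

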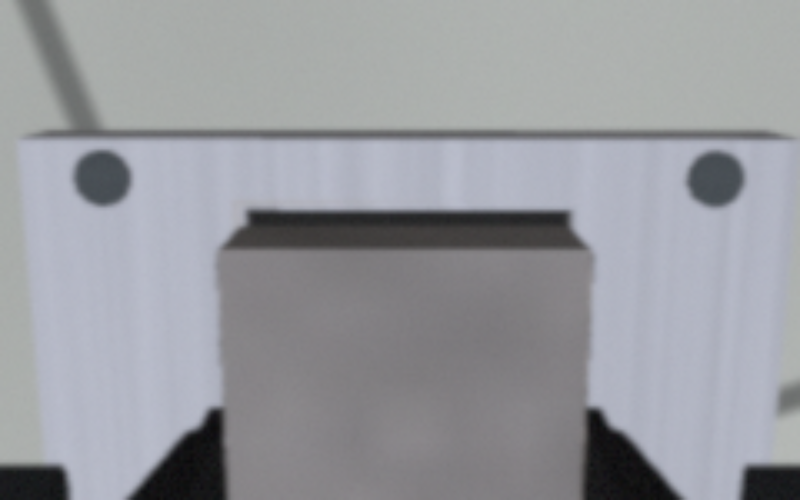

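```bash
python3 -m jog '{"delta_pos":[[-0.001,0,0.006],[0,0,0.006],[0,0,0.004],[0,0,0]],"roll":[0,0,0,0]}' 
python3 - <<'E'
from h import *
o=get_obs(); T=R.from_quat(o['orientation']).as_matrix();print(o['position'],o['t'],np.degrees(np.arctan2(T[1,0],T[0,0])),o['force'])
print((np.array([.5416,.2609,.0153])-o['position'])@T)
E
```

```text
t: 12.7
position: [0.5411, 0.26, 0.0206]
orientation: [0.816, 0.579, -0.001, -0.0]
force: [-0.4, -0.3, -3.1]
grip_width: 0.0555
[0.54108808 0.25996166 0.02059444] 12.7 70.70753067797634 [-0.42837384 -0.3273146  -3.10403278]
[0.0010602  0.00017953 0.00529315]
```

```bash
python3 -m jog '{"delta_pos":[[0,0,0.002],[0,0,0.002],[0,0,0.001],[0,0,0]],"roll":[0,0,0,0]}' 
python3 -m jog '{"delta_pos":[[0,0,0],[0,0,0]],"roll":[0,0]}' 
python3 - <<'E'
from h import *
o=get_obs(); T=R.from_quat(o['orientation']).as_matrix()
print((np.array([.5416,.2609,.0153])-o['position'])@T,o['force'])
E
```

```text
t: 13.03
position: [0.5415, 0.2601, 0.0166]
orientation: [0.816, 0.579, -0.0, 0.0]
force: [0.0, -0.8, -1.9]
grip_width: 0.0558
t: 13.2
position: [0.5417, 0.2602, 0.0169]
orientation: [0.816, 0.579, 0.0, 0.0]
force: [1.0, -0.2, -2.5]
grip_width: 0.0556
[ 0.00066616 -0.00030732  0.0015803 ] [ 1.04965527 -0.15381018 -2.5339628 ]
```

About 1.5 mm above the floor. Open partly to let it settle.

```bash
python3 -m jog '{"delta_pos":[[0,0,0.001],[0,0,0.0005],[0,0,0]],"roll":[0,0,0]}' 
python3 -m jog '{"delta_pos":[[0,0,0],[0,0,0],[0,0,0],[0,0,0],[0,0,0]],"roll":[0,0,0,0,0]}' 0.8 30
python3 - <<'E'
from h import *
im,d,o=snap('wrist','w11');print(o['position'],o['force'],o['grip_width'])
E
python3 -m jog '{"delta_pos":[[0,0,-0.02],[0,0,-0.04],[0,0,-0.04],[0,0,-0.03]],"roll":[0,0,0,0]}'
```

```text
t: 13.45
position: [0.5416, 0.2601, 0.0152]
orientation: [0.816, 0.579, -0.0, 0.0]
force: [0.2, -0.2, -2.0]
grip_width: 0.0557
t: 13.87
position: [0.5417, 0.2602, 0.0154]
orientation: [0.816, 0.579, 0.0, 0.0]
force: [-0.4, 0.1, 0.6]
grip_width: 0.0757
[0.54168316 0.26019638 0.01538014] [-0.44884548  0.09221428  0.56311526] 0.07568431454250069
t: 14.25
position: [0.5419, 0.2603, 0.1481]
orientation: [0.816, 0.579, 0.001, 0.0]
force: [0.1, -0.8, 0.3]
grip_width: 0.076
```

View pics/w11.png

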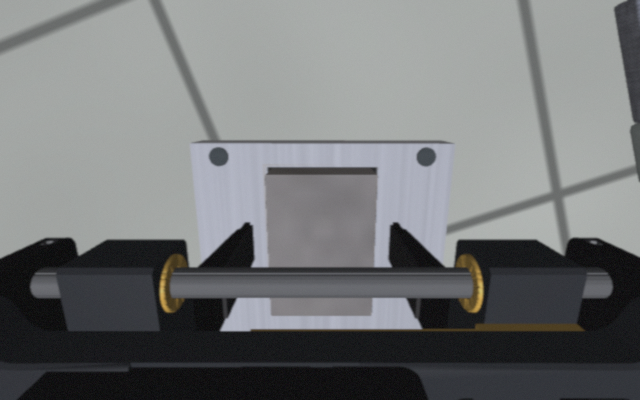

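```bash
python3 -m jog '{"delta_pos":[[0,0,-0.04],[-0.035,0,-0.02],[-0.04,0,0],[-0.025,0,0],[0,0,0]],"roll":[0,0,0,0,0]}' 0 20
python3 -m jog '{"delta_pos":[[0,0,0],[0,0,0]],"roll":[0,0]}'
python3 - <<'E'
from h import *
im,d,o=snap('wrist','w12');print(o['position'],o['t'])
P=pts('wrist',d,o)
c,s=np.cos(np.radians(-19.27)),np.sin(np.radians(-19.27));A=np.array([[c,s],[-s,c]])
Q=(P[:,:,:2]-[.5416,.2609])@A.T
m=(P[:,:,2]>.029)&(P[:,:,2]<.041)&(abs(Q[:,:,0])<.05)&(abs(Q[:,:,1])<.06)
q=Q[m];r=cv2.minAreaRect((q*1000).astype(np.float32));print('slab in pocket frame',r)
X=np.c_[q,np.ones(len(q))];print('plane',np.linalg.lstsq(X,P[m][:,2],rcond=None)[0],len(q))
E
```

```text
t: 14.67
position: [0.507, 0.1627, 0.206]
orientation: [0.816, 0.578, -0.0, 0.0]
force: [0.0, -0.8, 0.3]
grip_width: 0.0482
t: 14.83
position: [0.5089, 0.1661, 0.2054]
orientation: [0.816, 0.578, 0.0, 0.0]
force: [0.5, -0.2, -0.0]
grip_width: 0.035
[0.50892967 0.16608598 0.20542239] 14.8333
slab in pocket frame ((-0.40075111389160156, 0.8224334716796875), (79.89054107666016, 55.99643325805664), 89.96199798583984)
plane [ 0.00042859 -0.00024217  0.03462174] 4624
```

View pics/w12.png

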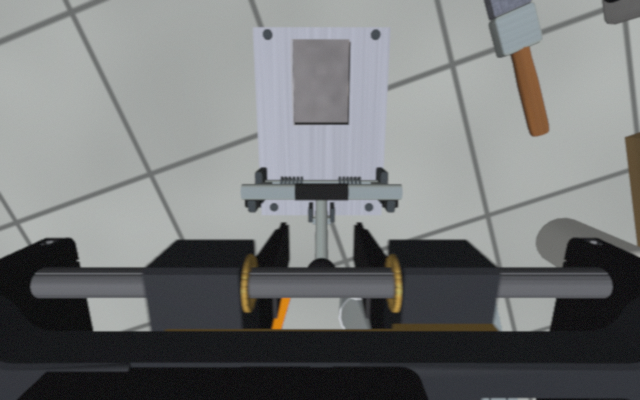

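Slab is home: 0.4/0.8 mm off centre, top at 34.6 mm, flat. Now to the knob's far side.

```bash
python3 -m jog '{"delta_pos":[[-0.035,0,0],[-0.036,0,0],[-0.035,0,0],[0,0,0.03],[0,0,0.04]],"roll":[0,0,0,0,0]}'
python3 -m jog '{"delta_pos":[[0,0,0.03],[0,0,0.006],[0,0,0],[0,0,0]],"roll":[0,0,0,0]}'
python3 - <<'E'
from h import *
o=get_obs();T=R.from_quat(o['orientation']).as_matrix();print((np.array([.4856,.1008,.1161])-o['position'])@T,o['t'],o['force']@T,o['grip_width'])
snap('scene','sc8');a=cv2.imread('pics/sc8.png')[130:250,300:460];cv2.imwrite('pics/c12.png',cv2.resize(a,(800,600)))
E
```

```text
t: 15.3
position: [0.4753, 0.0651, 0.1367]
orientation: [0.816, 0.578, 0.003, 0.002]
force: [0.9, -0.3, 0.1]
grip_width: 0.0011
t: 15.63
position: [0.4742, 0.0663, 0.0999]
orientation: [0.815, 0.579, 0.0, 0.0]
force: [0.1, 0.1, 0.1]
grip_width: 0.0006
[ 0.03635093 -0.00063707 -0.01621808] 15.6333 [ 0.18569343  0.08041237 -0.13872258] 0.0006132416654487892
```

View pics/c12.png

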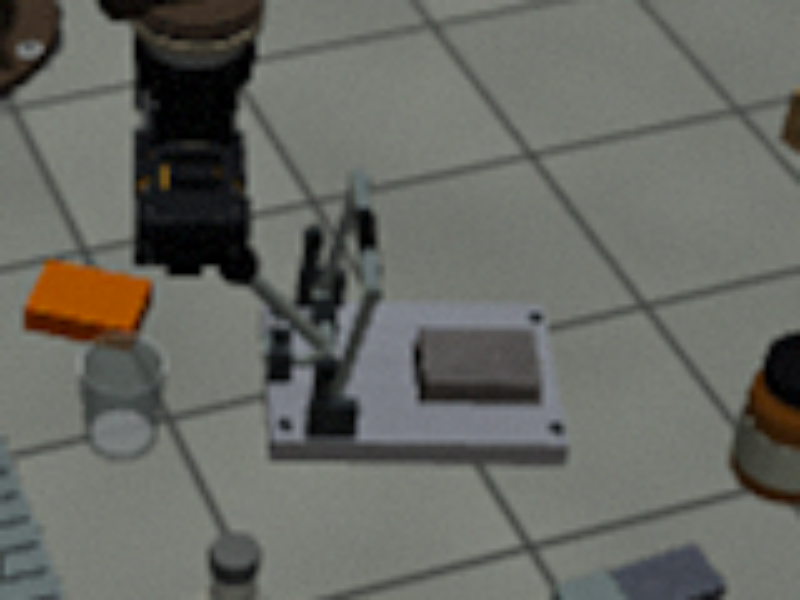

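```bash
python3 -m jog '{"delta_pos":[[0.008,-0.0006,0],[0.005,0,-0.001],[0.005,0,-0.004],[0.007,0,-0.005],[0.008,0,-0.004]],"roll":[0,0,0,0,0]}'
python3 - <<'E'
from h import *
o=get_obs();T=R.from_quat(o['orientation']).as_matrix();print((np.array([.4856,.1008,.1161])-o['position'])@T,o['t'],o['force']@T,o['position'][2])
E
```

```text
t: 16.1
position: [0.4841, 0.0959, 0.1156]
orientation: [0.815, 0.579, -0.0, 0.002]
force: [-5.4, -17.0, 13.2]
grip_width: 0.0004
[ 0.00516202 -0.00018837 -0.00053303] 16.1 [-17.86716169   0.51202832 -13.11245273] 0.11557951783053183
```

```bash
python3 -m jog '{"delta_pos":[[0.006,0,-0.005],[0.008,0,-0.004],[0.009,0,-0.003],[0.009,0,-0.001]],"roll":[0,0,0,0]}'
python3 - <<'E'
from h import *
o=get_obs();T=R.from_quat(o['orientation']).as_matrix();print((np.array([.4856,.1008,.1161])-o['position'])@T,o['t'],o['force']@T,o['position'][2])
E
```

```text
t: 16.43
position: [0.4951, 0.1278, 0.1282]
orientation: [0.815, 0.579, 0.001, 0.001]
force: [-0.3, -4.2, 3.3]
grip_width: 0.0003
[-0.02860296 -0.00010976  0.0121203 ] 16.4333 [-4.02428159  1.0736575  -3.32199155] 0.12823120375261446
```

```bash
python3 -m jog '{"delta_pos":[[0.012,0,0],[0.014,0,0],[0.016,0,0.001],[0,0,0]],"roll":[0,0,0,0]}'
python3 - <<'E'
from h import *
o=get_obs();T=R.from_quat(o['orientation']).as_matrix();print((np.array([.4856,.1008,.1161])-o['position'])@T,o['t'],o['force']@T,o['position'][2])
snap('scene','sc9');a=cv2.imread('pics/sc9.png')[130:250,300:460];cv2.imwrite('pics/c13.png',cv2.resize(a,(800,600)))
E
```

```text
t: 16.77
position: [0.5093, 0.1697, 0.1257]
orientation: [0.815, 0.579, 0.001, 0.0]
force: [0.4, 0.2, -0.8]
grip_width: 0.0008
[-0.07287036  0.00022738  0.0094748 ] 16.7667 [0.36548119 0.33021953 0.79497317] 0.1256760340928142
```

View pics/c13.png

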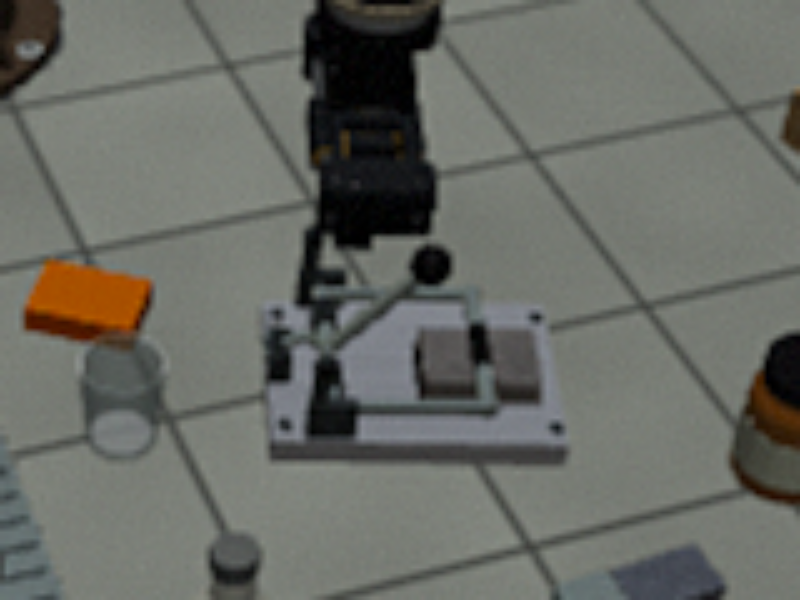

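The bail is shut on the slab: knob at crop (430,265), bar across the slab at (482,345). Retreating up and back for a final check.

```bash
python3 -m jog '{"delta_pos":[[0,0,-0.04],[0,0,-0.04],[-0.02,0,0],[0,0,0],[0,0,0]],"roll":[0,0,0,0,0]}'
python3 - <<'E'
from h import *
im,d,o=snap('wrist','w14');print(o['position'],o['t'],o['force'])
P=pts('wrist',d,o)
c,s=np.cos(np.radians(-19.27)),np.sin(np.radians(-19.27));A=np.array([[c,s],[-s,c]])
Q=(P[:,:,:2]-[.5416,.2609])@A.T
m=(P[:,:,2]>.029)&(P[:,:,2]<.0385)&(abs(Q[:,:,0])<.031)&(abs(Q[:,:,1])<.06)
q=Q[m];print('slab',cv2.minAreaRect((q*1000).astype(np.float32)),np.median(P[m][:,2]))
b=(P[:,:,2]>.0395)&(P[:,:,2]<.055)&(abs(Q[:,:,0])<.058)&(abs(Q[:,:,1])<.02);print('bar y,z',np.median(Q[b],0),np.percentile(P[b][:,2],95))
g=im.mean(2);k=(P[:,:,2]>.095)&(P[:,:,2]<.15)&(g<60);k[230:]=0;q=P[k]
s=np.linalg.lstsq(np.c_[2*q,np.ones(len(q))],(q**2).sum(1),rcond=None)[0];print('knob',s[:3],len(q))
# others vs start
z=np.load('pics/side0.npz');p0=z['im'];snap('side','s9');p1=np.load('pics/s9.npz')['im']
snap('scene','sc10');q0=np.load('pics/scene0.npz')['im'];q1=np.load('pics/sc10.npz')['im']
f=lambda a,b:np.abs(a.astype(int)-b).max(2).astype(np.uint8)
cv2.imwrite('pics/c14.png',np.vstack([np.hstack([cv2.resize(q1[:,:,::-1],(400,250)),cv2.resize(f(q0,q1)[:,:,None].repeat(3,2),(400,250))]),np.hstack([cv2.resize(p1[:,:,::-1],(400,250)),cv2.resize(f(p0,p1)[:,:,None].repeat(3,2),(400,250))])]))
E
```

```text
t: 17.23
position: [0.5013, 0.1477, 0.2055]
orientation: [0.816, 0.578, 0.0, 0.0]
force: [0.0, -0.1, -0.1]
grip_width: 0.0006
[0.5013245  0.147682   0.20545244] 17.2333 [ 0.0428913  -0.12686944 -0.14897103]
slab ((-0.5859394073486328, 0.7352981567382812), (79.4369125366211, 55.74836730957031), 89.9011459350586) 0.03463477020808872
bar y,z [ 0.00034469 -0.00212065] 0.04746538189828352
knob [0.52757495 0.22124132 0.1172093 ] 948
```

View pics/c14.png

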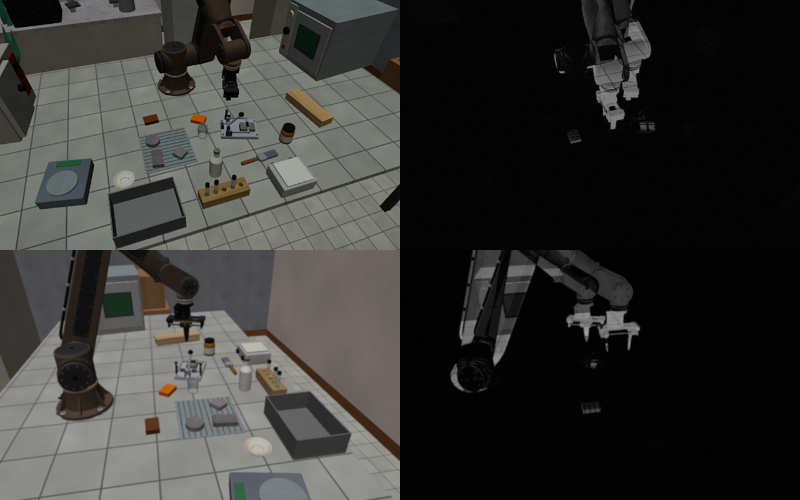

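View pics/w14.png

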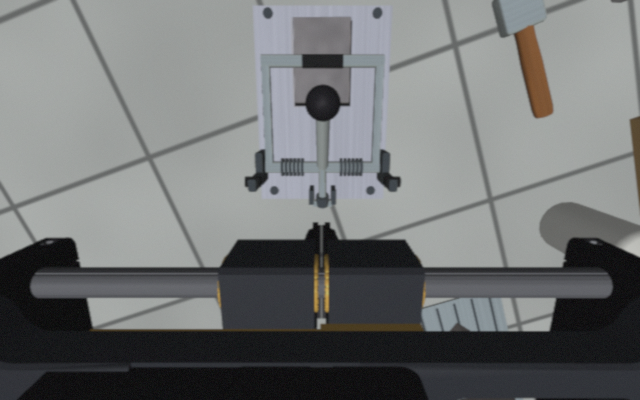

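The differences from the start are only the arm, the oblong and the bail. The bar lies across the slab at (322,60) in the wrist view, and the arm is clear. Handing in.

```bash
python3 -c "
from cell import job_done
print(job_done())"
```

```text
the job is handed in; nothing more can be done
None
```

The job is done and handed in at about 17 s: I pushed the bail open, laid the oblong slab home in the pocket, and pushed the bail shut on it.

**Last checks**
- **Slab:** it lies about 0.6 mm and 0.7 mm off the pocket's centre. It is square within about 0.1°, and its top is at 34.6 mm against 35 mm nominal. It was flat when last checked, just before the bail was shut.
- **Bail:** the bar lies across the slab, its top at about 47 mm. The knob is back within about 1.5 mm of its shut position. I could not read the joint angle itself.
- **Rest of the bench:** compared with the first pictures, only the arm, the oblong and the bail have changed. The arm is clear, with no force on the wrist.

**What disagreed or failed**
- **Fingertips:** both the wrist camera's depth and a touch on the knob put them about 8 mm behind the reported TCP, not 19 mm ahead as stated. I worked with the measured value.
- **First pushes:** because of that, my first two passes at the knob went over its top. One touched it with about 4 N, and the bail did not move.
- **Closing push:** it peaked at about 18 N sideways and 13 N upwards at the readings I took, above the 8 to 12 N expected.

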